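# Push the loaded cake mould home and set the press lever to its second stop

### The arm

A 6-joint arm with a two-finger parallel gripper is mounted at the origin on the work surface. World frame = base frame: x ahead of the robot, y to its left, z up, the work surface at z = 0. Lengths are in m, angles in rad, forces in N, time in s.
With the tool pointing down it reaches from about 0.35 to 0.775 m from the base axis. Payload 5.5 kg.
Tool frame: the origin (TCP) lies on the centre line of the jaws, within the pads' length; the fingertips stand 11 mm ahead of it and the grasp point (between the pads) lies 8 mm behind it; z points along the fingers, y is the direction in which the jaws open and shut (so a half turn about z gives the same grasp; the last joint's range is limited). The gripper opens to 85 mm and grips with 20 to 120 N. Pads are 22 mm wide; open, the fingers measure 114 mm over their backs; the gripper's body (76 mm by 85 mm) begins 54 mm behind the grasp point. The pads swing forward as they close: fully open they stand 13 mm farther back than shut.
Start: joints at [1.111, 0.313, 0.046, 1.304, 0, 1.431], TCP at [0.181, 0.546, 0.242] pointing down, gripper open.
Joint ranges: [-2.76, 2.76], [-0.86, 1.69], [-1.03, 1.26], [-2.2, 2.34], [-1.47, 1.5], [-3.14, 3.14]. Speed limits (rad/s): [2.57, 2.57, 3.14, 3.14, 3.14, 3.14].

### API

Orientations are given as a unit quaternion [w, x, y, z].
In Python, from workcell import env, imaging, order gives the robot as it stands. The module is installed in compiled form; this text tells all that it offers.
- The arm moves only by the tool move_arm, never from a script. Its argument "deltas" is one flat list of numbers, 7 for each row, row after row: the gripper's target within -1 to 1 (shut at 1, half-way at 0, fully open at -1), then the shift along the tool's x, y, z in m, then the turn, a rotation vector about the tool's x, y, z in degrees. In form: [jaw, tx, ty, tz, ax, ay, az, jaw, tx, ty, tz, ax, ay, az, ...]. A call has 1 to 10 rows; each row shifts and turns the commanded pose from where the row before left it, along the tool's axes as they then stand; what a row does not reach is not made up. A row lasts 1/8 s, in which the tool goes at most 62.5 mm and 10.7 degrees, less where a joint would pass 70% of its speed; a pose out of reach is approached as far as the arm can. A call is refused whole if a number of a shift passes 0.0625 or a number of a turn 10.7, either way. A call with a gripper value outside its range is refused whole. The fingers move at their own pace and stop on an object; "squeeze" is the grip in N (left out, the last holds). Time passes only in rows, so rows that do not move let the fingers close. It gives the time, the measured TCP pose, the force and the opening at its end, in the units of the state.
- env.get_state(): the state, without advancing time (a new reading comes with each control period).
- imaging.read_camera(name): name is "side" or "top" or "wrist"; returns a dict with "img" (400x640x3 uint8, red, green, blue), "z_map" (400x640 float32, m along the optical axis (not along the pixel's ray), 0 where there is no reading), "fx", "fy", "cx", "cy" (pixels), "rvec" (rotation vector, rad) and "tvec" (3), from world to camera coordinates, as OpenCV has them. Camera axes: x right, y down, z forward; pixel columns grow to the right and rows downward; lengths in m; the calibration is good to about 2 mm. A picture is of the moment at which its call begins.
- order.hand_in(): hands the job in, once; it reports no verdict.
Trained networks look in a picture, given as the dict that the camera call returned (one of the last four; its "shot" number tells which), for a name from the list of things; names that differ only in an ending like _2 or _b are one class to them, and where a whole thing is asked for, a point or a joint stands for the part that bears it (a point fixed in the world has none). Each returns a list of dicts, best first, with "confidence" (0 to 1); they miss things now and then, are a little off and sometimes report something else, mostly with a low value. They report only what shows in the picture. A call takes as long as a camera call. They do not tell look-alikes from the thing itself.
- imaging.recognise(picture, thing): "centre" ([column, row] in pixels, amid what is visible of it).
- imaging.cut_out(picture, thing): "mask" (400x640 bool, what is visible of it) and "centre" ([column, row] in pixels, amid what is visible of it).
The state is a dict: "clock": time; "joint_pos": joint angles; "qvel": joint speeds; "tau": joint torques, N m; "tcp_pos": TCP position; "orientation": TCP orientation; "wrist_force": force on the tool from outside, world axes, zero at the start; "ft_torque": the same for the moment, N m; "finger_gap": finger opening in m.
Only numpy, scipy, OpenCV 4.12 (cv2) and the standard library are available. Lean on these libraries where they do the work, as an engineer would, in place of code of your own. Each camera call takes 0.05 s, during which the arm holds its last target.

### The job

Push the wooden cake mould along the press bed, without lifting it, until it rests against the fence under the press plate. Then push the red lever away from the robot, past its first notch, all the way to its second stop at the green mark, and leave it there. Leave the wrapped parcel, the bowl and the cup where they stand.

Things in the scene. Friction and masses are not known exactly. Their poses are not given: they have to be found in the camera images.
- press: Bench cake press, fixed. Origin: on the table, under the centre of the mould's home place. +x away from the robot, +y the way the mould is pushed (robot's left). Steel bed top at z = 18 mm, x -80 to 80, y -165 to 75; two guide bars along y, inner faces at x = -62 and 62, tops at z = 40, y -155 to 65. Grey tower: x -45 to 45, y 72 to 108, 165 high; its head (z 137 to 165) juts over the bed to y = -25
- fence (a point): middle of the fence face that stops the mould, 60 mm in +y from the press's origin, 34 mm above the table; the fence is 120 mm wide, its top at z = 50 mm
- plate_under (a point): centre of the underside of the square steel press plate (94 mm), which hangs over the home place, 93 mm above the table when raised; it sinks as the lever moves, 22 mm in all, and stays about 3 mm clear of the mould
- deck (a point): centre of the top of the press's grey lever deck, 185 mm in +y from the press's origin, 55 mm above the table. The deck spans 65 mm either way in x and 80 mm towards the tower, 60 mm away from it. The lever's slot runs through this point along the press's x. Marks beside it: white at x = -45 mm (open), yellow at 0 (first notch), green at +45 mm (second stop)
- mould: Loose dark wood frame, 120 x 120 x 50 mm, 0.4 to 0.85 kg, holding a green cake with pale bands. Stands on the bed between the guides (2 mm play each side), 50 to 90 mm short of home. Origin: centre of the frame's underside; axes as the press's; home is x = y = 0 of the press. A tail handle, 36 mm wide, 10 to 40 mm above the underside, sticks out to y = -120 mm. Slides with 2 to 8 N
- handle_end (a point): middle of the flat end face of the mould's tail handle, 120 mm in -y from the mould's origin and 25 mm above its underside; push here in the press's +y direction
- lever (a joint): travel of the red lever along the press's +x, m: 0 open, starts at 0 to 0.02; first notch (detent) at 0.045; second stop, a hard stop, at 0.090. It slides with about 1 N and needs about 6 to 10 N to cross each of three ridges: at about 0.035 and 0.055 (either side of the first notch) and 0.080 (just before the stop). It stays where it is left
- lever_top (a point): middle of the top of the red lever, a flat upright paddle 12 mm thick (press x), 36 mm wide (press y), standing 71 mm above the deck (top 126 mm above the table). At lever value q it is at x = -45 mm + q, y = 185 mm of the press
- parcel: wrapped green parcel with pale bands, 90 x 90 x 45 mm, loose, bystander; origin at the centre of its underside
- bowl: white bowl, 104 mm across, 50 mm high, loose, bystander; origin at the centre of its underside
- cup: blue plastic cup, 68 mm across, 70 mm high, loose, bystander; origin at the centre of its underside
Things that resemble listed ones, but are neither listed nor needed, are in the scene too. Of the things like the mould, leave any that is blue; of the rest the smaller one is meant.

How it is judged:
On the way, in this order (a step that is already met when the one before it is completed fails the run):
1. the mould rests against the fence (y of mould in the frame of press between -0.005 and 0.005 m and z of mould in the frame of press below 0.022 m and angle between mould's own z axis and vertical below 0.06 rad), for 0.2 s.
2. the lever is at its second stop (value of joint lever above 0.084 m), for 0.2 s.
At the end, for the whole second after the job is handed in: The mould lies flat on the bed within 5 mm of the fence, the lever is within 6 mm of its second stop (value above 0.084 m), both at rest, and the parcel, bowl and cup stand upright within 30 mm of where they were (all of step 1 and value of joint lever above 0.084 m and linear speed of mould below 0.01 m/s and velocity of joint lever below 0.01 m/s and distance of each of parcel, bowl, cup from where it was at the start of the episode below 0.03 m and angle between each of parcel, bowl, cup's own z axis and vertical below 0.3 rad); the robot touches nothing.
It fails at once if the mould is lifted off the bed (by more than 12 mm) or tipped (z of mould in the frame of press above 0.03 m or angle between mould's own z axis and vertical above 0.2 rad).
It fails at once if the lever is moved into its first notch before the mould is home (value of joint lever above 0.035 m and y of mould in the frame of press below -0.01 m).
It fails at once if the parcel, bowl or cup is disturbed (not (distance of parcel from where it was at the start of the episode below 0.03 m and angle between parcel's own z axis and vertical below 0.3 rad) or not (distance of bowl from where it was at the start of the episode below 0.03 m and angle between bowl's own z axis and vertical below 0.3 rad) or not (distance of cup from where it was at the start of the episode below 0.03 m and angle between cup's own z axis and vertical below 0.3 rad)).
It also fails if it takes over 48 s, if anything falls off the work surface, if the arm or the gripper's body presses on something with over 40 N, if the wrist force passes 120 N, or if a joint passes its speed limit or range.

## Working session

There is one attempt and no reset: what is moved stays moved. The work goes in short steps, Python scripts to look and compute and a tool call to move; the robot and the scene stay as the last step left them, time stands still between calls to the robot, and variables do not carry over. Pictures are saved under pics/ and viewed, and the job is handed in when it is done.

Besides the shell and the picture viewer there is one more tool, called after ">>>" by a JSON object that holds its "op" and its "data", one argument or row to a line. move_arm: Moves the arm, as the interface text tells. Its arguments: {"type":"object","properties":{"deltas":{"type":"array"},"squeeze":{"type":"number"}},"required":["deltas"]}

```bash
mkdir -p pics; cat > h.py <<'E'
import numpy as np, cv2
from workcell import env, imaging, order
def save(p,n): cv2.imwrite('pics/'+n,p['img'][:,:,::-1])
def cam(p):
    R=cv2.Rodrigues(np.array(p['rvec'],float))[0]; return R,np.array(p['tvec'],float).ravel()
def pts(p):
    R,t=cam(p); z=p['z_map']; v,u=np.mgrid[:400,:640]
    c=np.stack([(u-p['cx'])/p['fx']*z,(v-p['cy'])/p['fy']*z,z],-1)
    w=(c-t)@R; w[z==0]=np.nan; return w
def proj(p,X):
    X=np.atleast_2d(np.array(X,float)); K=np.array([[p['fx'],0,p['cx']],[0,p['fy'],p['cy']],[0,0,1]],float)
    return cv2.projectPoints(X,np.array(p['rvec'],float),np.array(p['tvec'],float),K,None)[0][:,0]
E
python3 - <<'E'
from h import *
s=env.get_state(); print(s)
import pickle
for n in ['side','top']:
    p=imaging.read_camera(n); save(p,n+'0.png'); pickle.dump(p,open(n+'0.pkl','wb'))
    for t in ['mould','lever','parcel','bowl','cup','press']:
        print(n,t,[(np.round(r['centre']),round(r['confidence'],2)) for r in imaging.recognise(p,t)])
E
```

```text
{'clock': 0.0, 'joint_pos': array([ 1.11141027e+00,  3.14054962e-01,  4.49792045e-02,  1.30359127e+00,
       -6.11077284e-07,  1.43117511e+00]), 'qvel': array([-3.71262338e-06,  1.77751320e-03, -9.26705508e-04,  5.83596822e-05,
       -8.64981403e-04,  6.50843534e-04]), 'tau': array([-9.04321460e-04, -4.80621743e+01,  2.98536658e+01,  1.93424028e-02,
       -3.51179724e-04,  5.36568976e-06]), 'tcp_pos': array([0.18055029, 0.54540526, 0.2413779 ]), 'orientation': array([-2.75678828e-04,  1.59202054e-01,  9.87245578e-01, -8.93799645e-04]), 'wrist_force': array([0.20162007, 0.08456781, 0.62263728]), 'ft_torque': array([ 0.00062777, -0.02116292,  0.04816861]), 'finger_gap': 0.08535434980705184}
side mould [(array([376., 273.]), 0.9), (array([214., 182.]), 0.86), (array([258., 367.]), 0.63)]
side lever [(array([318., 180.]), 0.48)]
side parcel [(array([479., 300.]), 0.75)]
side bowl [(array([332., 147.]), 0.68)]
side cup [(array([453., 235.]), 0.78)]
side press [(array([345., 220.]), 0.94), (array([319., 178.]), 0.33)]
top mould [(array([237., 309.]), 0.92), (array([385., 169.]), 0.91), (array([456., 267.]), 0.74), (array([352., 181.]), 0.44)]
top lever [(array([276., 202.]), 0.66)]
top parcel [(array([413.,  99.]), 0.95), (array([348.,  92.]), 0.17)]
top bowl [(array([199., 184.]), 0.77), (array([317., 183.]), 0.64), (array([387., 169.]), 0.56)]
top cup [(array([348.,  94.]), 0.77), (array([279., 201.]), 0.65)]
top press [(array([317., 182.]), 0.7)]
```

View pics/side0.png

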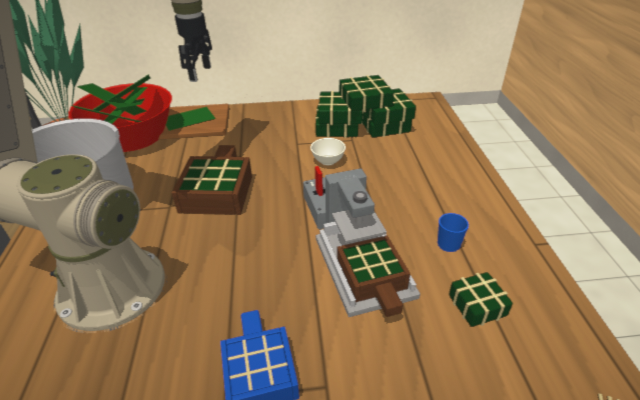

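View pics/top0.png

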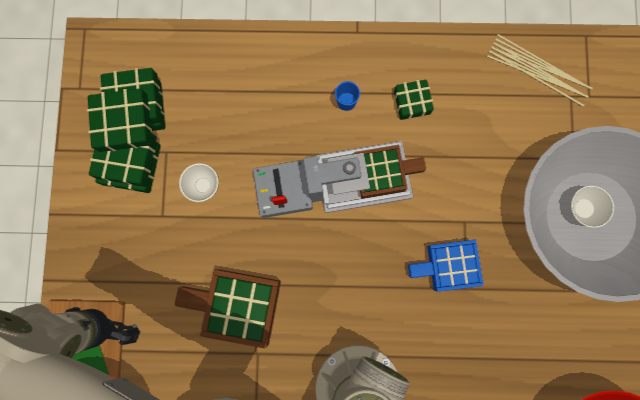

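Top view: the look-alikes of the mould are (385,169), a small dark wood one on the press bed with its handle towards the robot's right; (237,309), a larger brown one loose on the table; and (456,267), a blue one. By the description I want (385,169). The lever is at about (279,201), the bowl at (199,184), the cup at (348,94) and the parcel at (413,99).

```bash
python3 - <<'E'
from h import *
import pickle
p=pickle.load(open('top0.pkl','rb')); w=pts(p)
cv2.imwrite('pics/crop0.png',cv2.resize(p['img'][130:230,240:440,::-1],(800,400),interpolation=cv2.INTER_CUBIC))
print(p['fx'],p['cx'],p['cy'],-cam(p)[0].T@cam(p)[1])
box=np.zeros((400,640),bool); box[135:225,248:432]=1
z=w[...,2]
def rect(m,name):
    n,l,st,_=cv2.connectedComponentsWithStats(m.astype(np.uint8)); k=1+np.argmax(st[1:,4]); q=w[l==k]
    r=cv2.minAreaRect((q[:,:2]*1000).astype(np.float32)); print(name,len(q),'z',np.median(q[:,2]),r)
    return q
print(np.histogram(z[box],bins=np.arange(-.01,.19,.005)))
rect(box&(abs(z-.055)<.006),'deck')
rect(box&(abs(z-.165)<.008),'head')
u=np.arange(640)[None]
rect(box&(z>.01)&(u>312),'press right')
rect(box&(abs(z-.068)<.006)&(u>350),'mould top')
rect(box&(z<.05)&(z>.03)&(u>400),'handle')
hsv=cv2.cvtColor(p['img'],cv2.COLOR_RGB2HSV)
red=box&((hsv[...,0]<6)|(hsv[...,0]>174))&(hsv[...,1]>180)&(hsv[...,2]>120)
q=w[red]; print('red',len(q),np.round(q[np.argsort(-q[:,2])][:40],3).tolist())
E
```

```text
518.7842735497784 323.14813723483553 199.57274624689055 [0.30158931 0.08125484 1.39814913]
(array([ 624, 4125, 2895,  247,  241,  561,  164,   50,   98,  354,  245,
        270, 1406, 1099,  508, 1078,  255,   14,    9,   11,   46,  421,
        230,   23,    6,   16,   45,   24,    9,    4,   14,   16,   21,
         86,  754,  399,   75,   53,    1]), array([-0.01 , -0.005,  0.   ,  0.005,  0.01 ,  0.015,  0.02 ,  0.025,
        0.03 ,  0.035,  0.04 ,  0.045,  0.05 ,  0.055,  0.06 ,  0.065,
        0.07 ,  0.075,  0.08 ,  0.085,  0.09 ,  0.095,  0.1  ,  0.105,
        0.11 ,  0.115,  0.12 ,  0.125,  0.13 ,  0.135,  0.14 ,  0.145,
        0.15 ,  0.155,  0.16 ,  0.165,  0.17 ,  0.175,  0.18 ,  0.185]))
deck 2290 z 0.05416847086448434 ((514.86767578125, 207.04327392578125), (131.15296936035156, 139.2644805908203), 11.296954154968262)
head 1255 z 0.16392273746976802 ((539.5108642578125, 75.30033874511719), (90.35340118408203, 133.475341796875), 10.690812110900879)
press right 5728 z 0.06671167256592053 ((557.6849365234375, -17.233383178710938), (161.29225158691406, 308.9853515625), 10
[... 509 characters left out ...]
6, 0.224, 0.127], [0.479, 0.21, 0.127], [0.481, 0.207, 0.127], [0.479, 0.197, 0.126], [0.469, 0.219, 0.126], [0.482, 0.197, 0.126], [0.479, 0.207, 0.126], [0.474, 0.21, 0.126], [0.471, 0.224, 0.125], [0.479, 0.217, 0.125], [0.474, 0.205, 0.125], [0.482, 0.202, 0.125], [0.469, 0.222, 0.125], [0.472, 0.205, 0.125], [0.476, 0.22, 0.125], [0.471, 0.215, 0.125], [0.474, 0.217, 0.124], [0.477, 0.205, 0.124], [0.477, 0.212, 0.124], [0.479, 0.202, 0.124], [0.472, 0.202, 0.124], [0.482, 0.205, 0.124], [0.477, 0.195, 0.124], [0.474, 0.22, 0.124], [0.477, 0.215, 0.124], [0.474, 0.212, 0.124], [0.479, 0.215, 0.124], [0.474, 0.207, 0.124], [0.482, 0.2, 0.123], [0.482, 0.21, 0.123], [0.479, 0.212, 0.123]]
```

View pics/crop0.png

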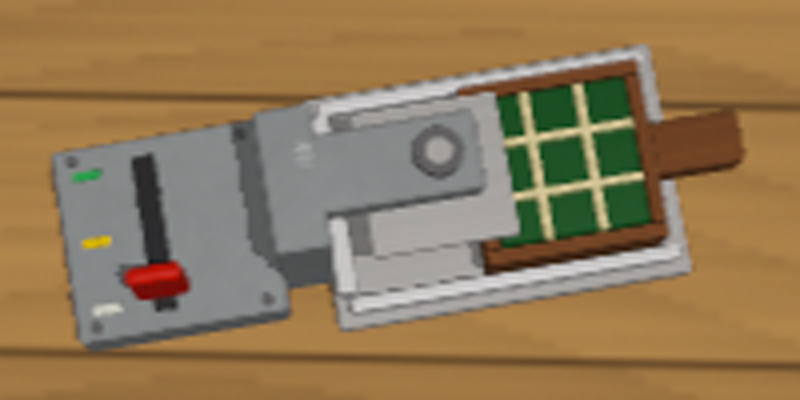

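The crop shows the chosen one: dark wood frame and small, sitting between the guides, with its handle to the right at about (422,165). The press yaw is about 10.7° with its origin near (0.547, 0.035). The mould is at y ≈ -86 mm in the press frame, and the lever is at q ≈ 7 mm.

Next I turn the tool so that tool x = -press x and tool y = +press y, and travel high with the jaws shut.

>>> {"op": "move_arm", "data": {
  "deltas": [1,0,0,0,0,0,-9.67,1,0,0,0,0,0,-9.67,1,0,0,0,0,0,-9.67,1,-0.018,-0.055,0,0,0,0,1,-0.018,-0.055,0,0,0,0,1,-0.018,-0.055,0,0,0,0,1,-0.018,-0.055,0,0,0,0,1,-0.018,-0.055,0,0,0,0,1,-0.018,-0.055,0,0,0,0,1,-0.018,-0.055,0,0,0,0],
  "squeeze": 40
}}

```text
clock: 1.95
tcp_pos: [0.3767, 0.1893, 0.2427]
orientation: [0.001, -0.093, 0.996, 0.0]
wrist_force: [1.1, 0.9, 0.1]
finger_gap: 0.0
```

>>> {"op": "move_arm", "data": {
  "deltas": [1,-0.018,-0.055,0,0,0,0,1,-0.018,-0.055,0,0,0,0,1,-0.018,-0.055,0,0,0,0,1,-0.018,-0.055,0,0,0,0,1,-0.018,-0.055,0,0,0,0,1,-0.018,-0.055,0,0,0,0,1,-0.018,-0.055,0,0,0,0,1,-0.012,-0.055,0,0,0,0,1,0,0,0,0,0,0]
}}

```text
clock: 3.08
tcp_pos: [0.5941, -0.2198, 0.2406]
orientation: [-0.0, -0.091, 0.996, -0.0]
wrist_force: [-0.2, 0.2, -1.3]
finger_gap: 0.0001
```

```bash
cat >> h.py <<'E'
TH=np.deg2rad(10.7); O=np.array([.5473,.0347])
A=np.array([[np.cos(TH),np.sin(TH)],[-np.sin(TH),np.cos(TH)]])
def P(w): w=np.asarray(w,float); return np.concatenate([A@(w[:2]-O),w[2:3]])
def W(p): p=np.asarray(p,float); return np.concatenate([A.T@p[:2]+O,p[2:3]])
def st():
    from scipy.spatial.transform import Rotation as Ro
    s=env.get_state(); q=s['orientation']; M=Ro.from_quat([q[1],q[2],q[3],q[0]]).as_matrix()
    print('t',s['clock'],'press tcp',np.round(P(s['tcp_pos']),4),'xhead',np.rad2deg(np.arctan2(M[1,0],M[0,0])),'z',np.round(M[:,2],3),'F',np.round(s['wrist_force'],1),'gap',s['finger_gap'])
E
python3 - <<'E'
from h import *
st()
p=imaging.read_camera('top'); im=p['img'][:,:,::-1].copy()
def line(a,c):
    u=proj(p,[W(x) for x in a]); cv2.polylines(im,[np.int32(u*16)],True,c,1,cv2.LINE_AA,4)
my=-.0865
line([(-.06,my-.06,.068),(.06,my-.06,.068),(.06,my+.06,.068),(-.06,my+.06,.068)],(0,0,255))
line([(-.018,my-.06,.058),(-.018,my-.12,.058),(.018,my-.12,.058),(.018,my-.06,.058)],(255,0,255))
line([(-.08,-.165,.018),(.08,-.165,.018),(.08,.075,.018),(-.08,.075,.018)],(0,255,0))
line([(-.065,.105,.055),(.065,.105,.055),(.065,.245,.055),(-.065,.245,.055)],(0,255,255))
q=-.038
line([(q-.006,.167,.126),(q+.006,.167,.126),(q+.006,.203,.126),(q-.006,.203,.126)],(255,255,0))
cv2.imwrite('pics/ov1.png',cv2.resize(im[130:230,240:440],(800,400),interpolation=cv2.INTER_CUBIC))
p=imaging.read_camera('side'); save(p,'side1.png')
p=imaging.read_camera('wrist'); save(p,'wrist1.png')
E
```

```text
t 3.075 press tcp [-0.0013 -0.2588  0.2406] xhead -169.57246419843426 z [-0.001 -0.    -1.   ] F [-0.2  0.2 -1.3] gap 5.853201082189872e-05
```

View pics/ov1.png

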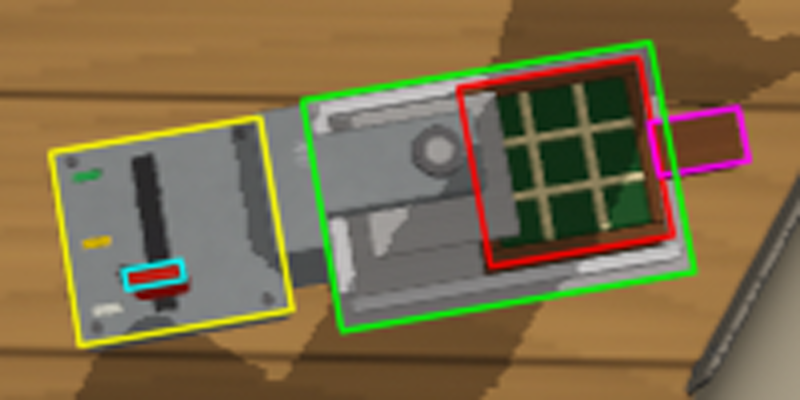

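View pics/wrist1.png

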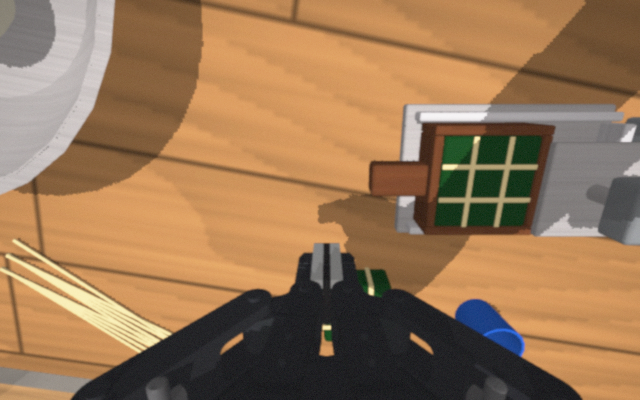

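The overlay fits the bed, deck and frame within about 2 px. The handle end at crop (742,140) suggests the mould is about 3 mm nearer home than I modelled. The path down behind the handle is clear, so I descend.

>>> {"op": "move_arm", "data": {
  "deltas": [1,0,0,0.05,0,0,0,1,0,0,0.05,0,0,0,1,0,0,0.05,0,0,0,1,0,0,0.04,0,0,0,1,0,0,0.012,0,0,0.27,1,0,0.01,0,0,0,0,1,0,0.01,0,0,0,0,1,0,0,0,0,0,0]
}}

```text
clock: 4.22
tcp_pos: [0.5905, -0.1954, 0.0423]
orientation: [0.001, -0.092, 0.996, -0.001]
wrist_force: [0.1, 0.2, -0.1]
finger_gap: -0.0001
```

```bash
python3 - <<'E'
from h import *
st()
p=imaging.read_camera('side'); cv2.imwrite('pics/side2.png',cv2.resize(p['img'][150:350,250:550,::-1],(800,533),interpolation=cv2.INTER_CUBIC))
E
```

```text
t 4.225 press tcp [-0.0003 -0.2341  0.0423] xhead -169.49322523728463 z [ 0.003 -0.001 -1.   ] F [ 0.1  0.2 -0.1] gap -6.382356515529024e-05
```

View pics/side2.png

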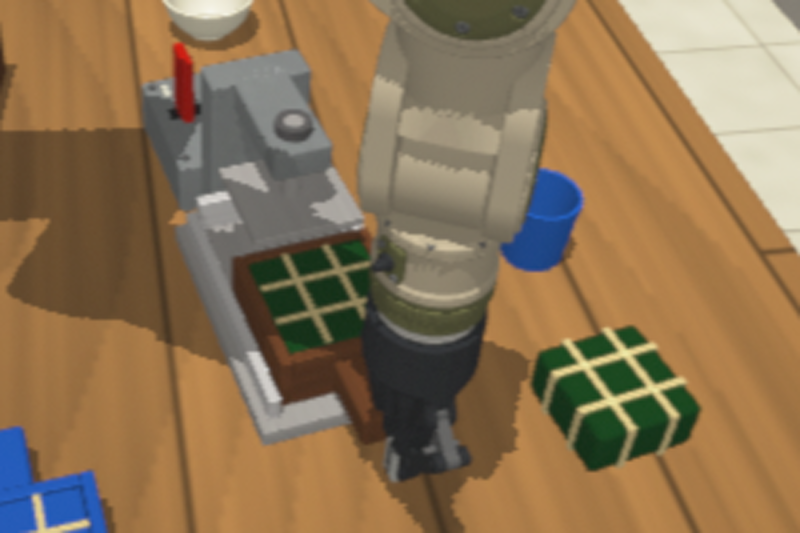

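The fingers hang just behind the handle end at (405,440) in the crop, clear of the parcel. I push slowly to short of home.

>>> {"op": "move_arm", "data": {
  "deltas": [1,0,0.01,0,0,0,0,1,0,0.01,0,0,0,0,1,0,0.01,0,0,0,0,1,0,0.01,0,0,0,0,1,0,0.01,0,0,0,0,1,0,0.01,0,0,0,0,1,0,0.01,0,0,0,0,1,0,0.01,0,0,0,0,1,0,0.008,0,0,0,0,1,0,0,0,0,0,0]
}}

```text
clock: 5.52
tcp_pos: [0.5732, -0.1082, 0.0402]
orientation: [-0.0, -0.091, 0.996, 0.001]
wrist_force: [0.5, -0.7, 0.6]
finger_gap: -0.0004
```

```bash
cat >> h.py <<'E'
def mould(n):
    p=imaging.read_camera('top'); im=p['img'][:,:,::-1]
    cv2.imwrite('pics/'+n,cv2.resize(im[130:230,240:440],(800,400),interpolation=cv2.INTER_CUBIC))
    w=pts(p); xy=(w[...,:2]-O)@A.T
    h=(abs(xy[...,0])<.012)&(abs(w[...,2]-.058)<.008)&(xy[...,1]>-.23)&(xy[...,1]<-.05); print('handle y',h.sum(),np.nanmin(xy[...,1][h]) if h.any() else None)
    m=(abs(xy[...,0])<.056)&(abs(w[...,2]-.068)<.006)&(xy[...,1]>-.19)&(xy[...,1]<.0); print('frame rear y',m.sum(),np.percentile(xy[...,1][m],[0,1,3]) if m.any() else None)
    return p
E
python3 - <<'E'
from h import *
st(); mould('top3.png')
E
```

```text
t 5.525 press tcp [-0.001  -0.1453  0.0402] xhead -169.51298206198183 z [-0.     0.002 -1.   ] F [ 0.5 -0.7  0.6] gap -0.0003585689070762834
handle y 103 -0.09973644725127842
frame rear y 452 [-0.09129377 -0.074042   -0.07164029]
```

View pics/top3.png

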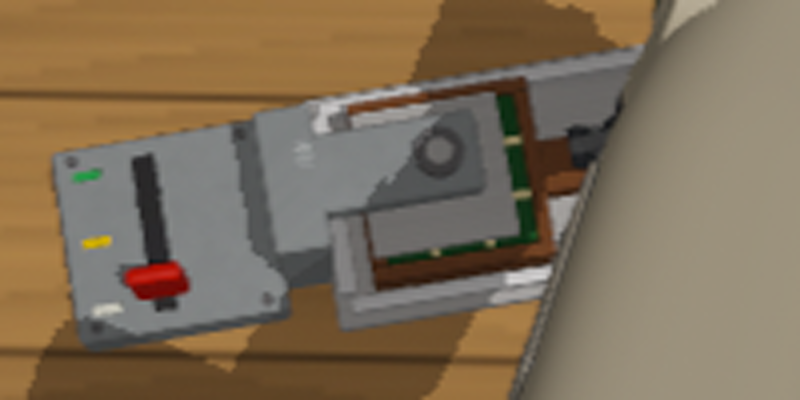

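The frame's rear edge is now at y ≈ -72 mm, about 11 mm short of home. I continue in fine steps and watch the force.

>>> {"op": "move_arm", "data": {
  "deltas": [1,0,0.004,0,0,0,0,1,0,0.003,0,0,0,0,1,0,0.002,0,0,0,0,1,0,0,0,0,0,0]
}}

```text
clock: 6.08
tcp_pos: [0.5716, -0.1003, 0.0399]
orientation: [-0.0, -0.091, 0.996, 0.001]
wrist_force: [-0.4, -1.7, -1.1]
finger_gap: -0.0
```

>>> {"op": "move_arm", "data": {
  "deltas": [1,0,0.002,0,0,0,0,1,0,0,0,0,0,0]
}}

```text
clock: 6.32
tcp_pos: [0.5715, -0.0985, 0.0401]
orientation: [-0.0, -0.091, 0.996, 0.0]
wrist_force: [0.3, -1.9, -1.2]
finger_gap: -0.0002
```

>>> {"op": "move_arm", "data": {
  "deltas": [1,0,0.0015,0,0,0,0,1,0,0,0,0,0,0]
}}

```text
clock: 6.58
tcp_pos: [0.5714, -0.0972, 0.0403]
orientation: [0.0, -0.091, 0.996, 0.0]
wrist_force: [0.2, -1.7, -1.7]
finger_gap: -0.0002
```

```bash
python3 - <<'E'
from h import *
st(); mould('top4.png')
E
```

```text
t 6.575 press tcp [-0.0008 -0.1341  0.0403] xhead -169.57826324720168 z [-0.  0. -1.] F [ 0.2 -1.7 -1.7] gap -0.00024470771869457275
handle y 81 -0.08741621677325277
frame rear y 270 [-0.08009591 -0.06359494 -0.06059315]
```

>>> {"op": "move_arm", "data": {
  "deltas": [1,0,0.0015,0,0,0,0,1,0,0,0,0,0,0]
}}

```text
clock: 6.88
tcp_pos: [0.5715, -0.0961, 0.0404]
orientation: [0.0, -0.091, 0.996, -0.0]
wrist_force: [1.1, -3.9, -1.8]
finger_gap: -0.0002
```

>>> {"op": "move_arm", "data": {
  "deltas": [1,0,0.0015,0,0,0,0,1,0,0,0,0,0,0]
}}

```text
clock: 7.12
tcp_pos: [0.5722, -0.0957, 0.0408]
orientation: [0.001, -0.09, 0.996, -0.001]
wrist_force: [3.2, -6.8, -2.8]
finger_gap: -0.0
```

>>> {"op": "move_arm", "data": {
  "deltas": [1,0,0.0015,0,0,0,0,1,0,0,0,0,0,0]
}}

```text
clock: 7.38
tcp_pos: [0.5722, -0.0957, 0.0411]
orientation: [0.001, -0.09, 0.996, -0.003]
wrist_force: [2.6, -11.5, -2.0]
finger_gap: -0.0003
```

The TCP has stopped while the force rises to 11 N, so the mould looks seated. I push a touch more to be sure it isn't friction, then check.

>>> {"op": "move_arm", "data": {
  "deltas": [1,0,0.0015,0,0,0,0,1,0,0,0,0,0,0]
}}

```text
clock: 7.62
tcp_pos: [0.5722, -0.0956, 0.0413]
orientation: [0.001, -0.089, 0.996, -0.004]
wrist_force: [1.8, -15.4, -2.5]
finger_gap: -0.0001
```

```bash
python3 - <<'E'
from h import *
st(); mould('top5.png')
p=imaging.read_camera('side'); cv2.imwrite('pics/side5.png',cv2.resize(p['img'][150:350,250:550,::-1],(800,533),interpolation=cv2.INTER_CUBIC))
E
```

```text
t 7.625 press tcp [ 0.0003 -0.1326  0.0413] xhead -169.7312815323415 z [ 0.003 -0.008 -1.   ] F [  1.8 -15.4  -2.5] gap -0.00012091225404007996
handle y 78 -0.08806606682613997
frame rear y 255 [-0.08040513 -0.06606897 -0.05937147]
```

View pics/top5.png

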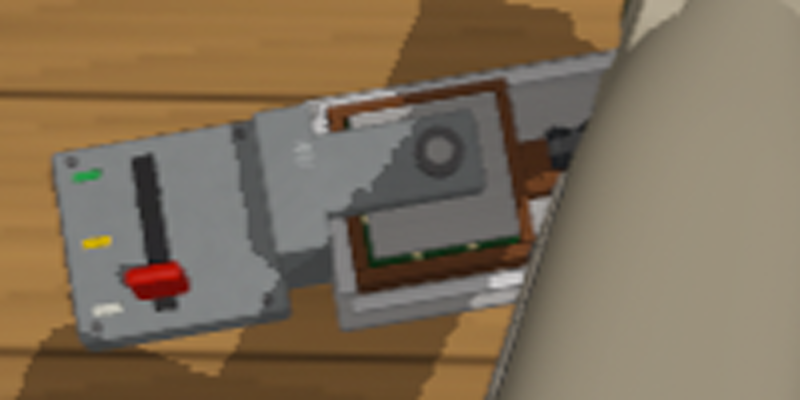

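The frame sits against the fence (crop 340,255), with its rear edge at ≈ -60 mm. I back off, rise and verify.

>>> {"op": "move_arm", "data": {
  "deltas": [1,0,-0.004,0,0,0,0,1,0,-0.006,0,0,0,0,1,0,-0.02,0,0,0,0,1,0,-0.03,0,0,0,0,1,0,-0.01,-0.05,0,0,0,1,0,0,-0.05,0,0,0,1,0,0,-0.05,0,0,0,1,0,0,-0.05,0,0,0,1,0,0,0,0,0,0]
}}

```text
clock: 8.85
tcp_pos: [0.5853, -0.1619, 0.2454]
orientation: [0.004, -0.091, 0.996, -0.002]
wrist_force: [1.9, -0.4, -1.0]
finger_gap: 0.0001
```

```bash
python3 - <<'E'
from h import *
st(); p=mould('top6.png'); w=pts(p); xy=(w[...,:2]-O)@A.T
h=(abs(xy[...,0])<.012)&(abs(w[...,2]-.058)<.008)&(xy[...,1]>-.23)&(xy[...,1]<-.05)
print(np.sort(xy[...,1][h])[:10])
E
```

```text
t 8.85 press tcp [ 0.0009 -0.2002  0.2454] xhead -169.58867657169787 z [ 0.008 -0.003 -1.   ] F [ 1.9 -0.4 -1. ] gap 0.00011629771106119837
handle y 211 -0.11981179491628857
frame rear y 275 [-0.11413177 -0.1057631  -0.09383149]
[-0.11981179 -0.11915651 -0.11864616 -0.11862105 -0.11860106 -0.11789042
 -0.11771497 -0.11732274 -0.11611601 -0.11604307]
```

View pics/top6.png

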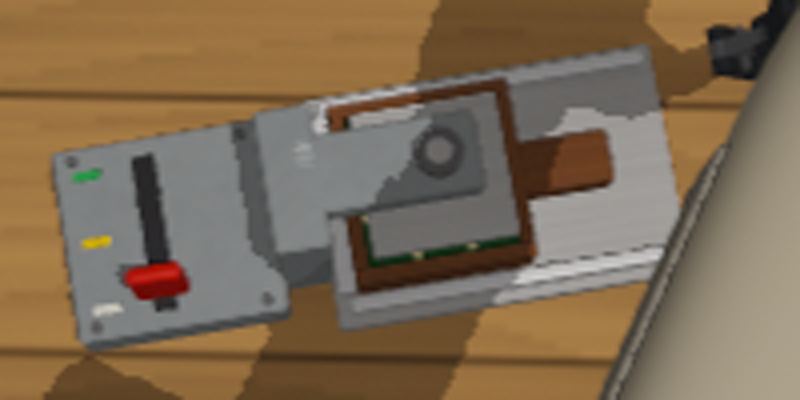

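The handle end reads y = -120 mm, so the mould is home. I move over the tower side to in front of the lever (robot side).

>>> {"op": "move_arm", "data": {
  "deltas": [1,0.012,0.048,0,0,0,0,1,0.012,0.048,0,0,0,0,1,0.012,0.048,0,0,0,0,1,0.012,0.048,0,0,0,0,1,0.012,0.048,0,0,0,0,1,0.012,0.048,0,0,0,0,1,0.012,0.048,0,0,0,0,1,0.012,0.048,0,0,0,0,1,0,0,0,0,0,0]
}}

```text
clock: 10.02
tcp_pos: [0.4169, 0.2019, 0.2388]
orientation: [-0.002, -0.093, 0.996, 0.0]
wrist_force: [-0.4, -0.2, -0.1]
finger_gap: -0.0001
```

>>> {"op": "move_arm", "data": {
  "deltas": [1,0,0,0.05,0,0,0,1,0,0,0.05,0,0,0,1,0,0,0.05,0,0,0,1,0,0,0.014,0,0,0,1,0,0,0,0,0,0]
}}

```text
clock: 10.65
tcp_pos: [0.4188, 0.1992, 0.0757]
orientation: [-0.001, -0.09, 0.996, -0.0]
wrist_force: [0.3, -0.0, 0.3]
finger_gap: -0.0002
```

```bash
python3 - <<'E'
from h import *
st(); 
p=imaging.read_camera('top'); cv2.imwrite('pics/top7.png',cv2.resize(p['img'][130:280,200:440,::-1],(800,500),interpolation=cv2.INTER_CUBIC))
p=imaging.read_camera('side'); cv2.imwrite('pics/side7.png',cv2.resize(p['img'][120:320,220:520,::-1],(800,533),interpolation=cv2.INTER_CUBIC))
E
```

```text
t 10.65 press tcp [-0.0957  0.1855  0.0757] xhead -169.63868851559272 z [-0.002 -0.001 -1.   ] F [ 0.3 -0.   0.3] gap -0.00016426538930811865
```

View pics/top7.png

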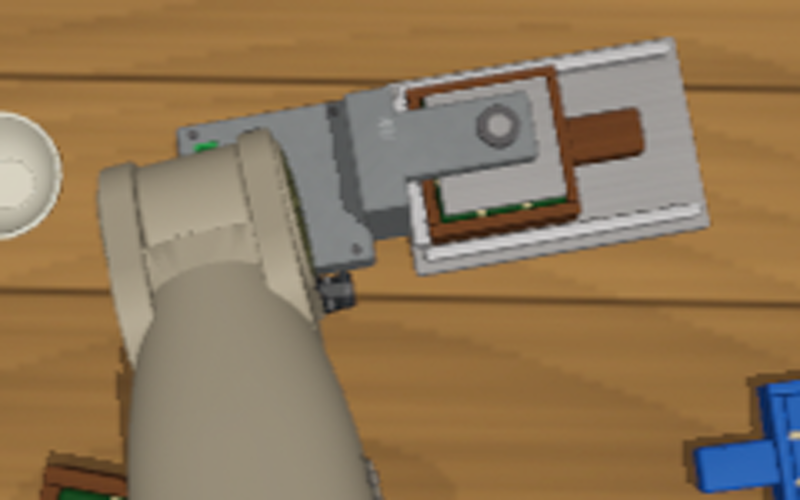

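View pics/side7.png

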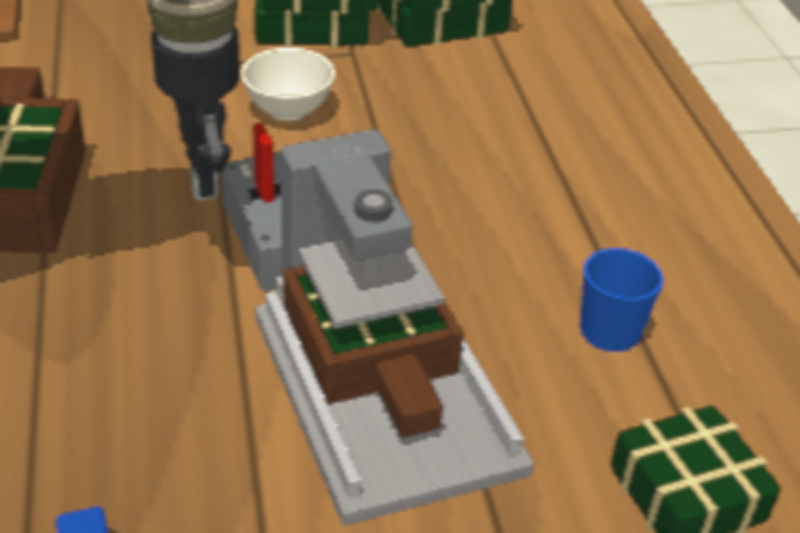

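The mould is at home under the plate, and the fingers stand in front of the red lever (side crop 262,165) with the tips above deck height. I push the lever in moderate steps.

>>> {"op": "move_arm", "data": {
  "deltas": [1,-0.015,0,-0.004,0,0,0,1,-0.015,0,0,0,0,0,1,-0.008,0,0,0,0,0,1,-0.008,0,0,0,0,0,1,-0.008,0,0,0,0,0,1,-0.008,0,0,0,0,0,1,-0.008,0,0,0,0,0,1,-0.008,0,0,0,0,0]
}}

```text
clock: 11.75
tcp_pos: [0.4965, 0.2143, 0.0801]
orientation: [0.0, -0.091, 0.996, 0.0]
wrist_force: [0.5, -0.2, -0.8]
finger_gap: 0.0001
```

>>> {"op": "move_arm", "data": {
  "deltas": [1,-0.008,0,0,0,0,0,1,-0.008,0,0,0,0,0,1,-0.008,0,0,0,0,0,1,-0.008,0,0,0,0,0,1,0,0,0,0,0,0]
}}

```text
clock: 12.38
tcp_pos: [0.5288, 0.2202, 0.0805]
orientation: [0.001, -0.091, 0.996, 0.0]
wrist_force: [-0.1, 0.9, -0.2]
finger_gap: 0.0005
```

```bash
cat >>h.py <<'E'
def lev(n):
    p=imaging.read_camera('side'); hsv=cv2.cvtColor(p['img'],cv2.COLOR_RGB2HSV); w=pts(p); Q=(w[...,:2]-O)@A.T
    m=((hsv[...,0]<6)|(hsv[...,0]>174))&(hsv[...,1]>170)&(abs(Q[...,0])<.08)&(abs(Q[...,1]-.185)<.04)&(w[...,2]>.07)
    print('lever px',m.sum(),np.nanmedian(Q[m],0),'z max',np.nanmax(w[m][:,2]) if m.any() else None)
    cv2.imwrite('pics/'+n,cv2.resize(p['img'][120:320,220:520,::-1],(800,533),interpolation=cv2.INTER_CUBIC))
E
python3 - <<'E'
from h import *
st(); lev('side8.png')
E
```

```text
t 12.375 press tcp [0.0162 0.1857 0.0805] xhead -169.59543648385306 z [ 0.002  0.    -1.   ] F [-0.1  0.9 -0.2] gap 0.0005123159349449737
lever px 0 [nan nan] z max None
  return np.nanmean(a, axis, out=out, keepdims=keepdims)
```

View pics/side8.png

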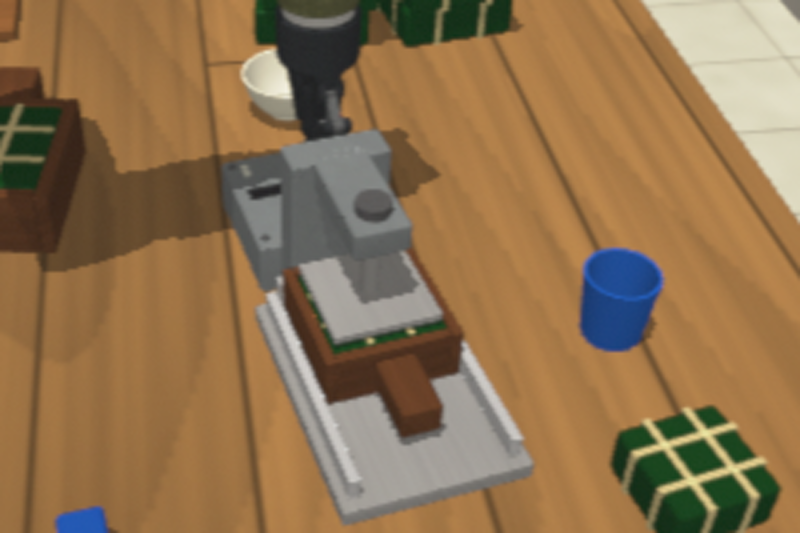

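The plate has sunk onto the mould's level, so the lever is moving with the fingers. I continue in fine steps to the hard stop.

>>> {"op": "move_arm", "data": {
  "deltas": [1,-0.004,0,0,0,0,0,1,-0.003,0,0,0,0,0,1,0,0,0,0,0,0]
}}

```text
clock: 12.8
tcp_pos: [0.5347, 0.2213, 0.0804]
orientation: [0.0, -0.091, 0.996, 0.0]
wrist_force: [-0.1, 0.1, 0.3]
finger_gap: 0.0001
```

>>> {"op": "move_arm", "data": {
  "deltas": [1,-0.003,0,0,0,0,0,1,0,0,0,0,0,0]
}}

```text
clock: 13.05
tcp_pos: [0.5374, 0.2218, 0.0803]
orientation: [0.0, -0.091, 0.996, 0.0]
wrist_force: [-0.4, -0.4, -0.3]
finger_gap: 0.0002
```

>>> {"op": "move_arm", "data": {
  "deltas": [1,-0.003,0,0,0,0,0,1,0,0,0,0,0,0]
}}

```text
clock: 13.3
tcp_pos: [0.5387, 0.222, 0.0799]
orientation: [-0.001, -0.091, 0.996, -0.0]
wrist_force: [-4.7, -1.7, 1.9]
finger_gap: -0.0
```

>>> {"op": "move_arm", "data": {
  "deltas": [1,-0.002,0,0,0,0,0,1,0,0,0,0,0,0]
}}

```text
clock: 13.55
tcp_pos: [0.5387, 0.2221, 0.0794]
orientation: [-0.003, -0.091, 0.996, -0.0]
wrist_force: [-9.1, -2.2, 3.8]
finger_gap: -0.0001
```

```bash
python3 - <<'E'
from h import *
st()
E
```

```text
t 13.55 press tcp [0.0264 0.1857 0.0794] xhead -169.56223381787646 z [-0.006 -0.001 -1.   ] F [-9.1 -2.2  3.8] gap -6.599814023569629e-05
```

>>> {"op": "move_arm", "data": {
  "deltas": [1,-0.003,0,0,0,0,0,1,0,0,0,0,0,0]
}}

```text
clock: 13.8
tcp_pos: [0.5387, 0.2221, 0.0785]
orientation: [-0.006, -0.091, 0.996, -0.001]
wrist_force: [-15.7, -3.0, 5.1]
finger_gap: -0.0002
```

>>> {"op": "move_arm", "data": {
  "deltas": [1,-0.003,0,0,0,0,0,1,0,0,0,0,0,0]
}}

```text
clock: 14.05
tcp_pos: [0.5386, 0.2221, 0.0775]
orientation: [-0.009, -0.091, 0.996, -0.001]
wrist_force: [-21.5, -3.6, 5.3]
finger_gap: -0.0001
```

>>> {"op": "move_arm", "data": {
  "deltas": [1,-0.002,0,0,0,0,0,1,0,0,0,0,0,0]
}}

```text
clock: 14.3
tcp_pos: [0.5387, 0.2221, 0.0772]
orientation: [-0.011, -0.091, 0.996, -0.001]
wrist_force: [-25.3, -4.3, 7.3]
finger_gap: -0.0004
```

It's the hard stop: 25 N gives no further travel, and no ridge needs more than 10 N. I back off towards the robot, rise, retract clear and look.

>>> {"op": "move_arm", "data": {
  "deltas": [1,0.01,0,0,0,0,0,1,0.01,0,0,0,0,0,1,0.02,0,0,0,0,0,1,0.03,0,0,0,0,0,1,0.03,0,0,0,0,0,1,0.02,0,-0.05,0,0,0,1,0,0,-0.05,0,0,0,1,0,0,-0.05,0,0,0,1,0,0.05,0,0,0,0,1,0,0.05,0,0,0,0]
}}

```text
clock: 15.55
tcp_pos: [0.4154, 0.302, 0.2323]
orientation: [0.003, -0.09, 0.996, 0.001]
wrist_force: [1.6, 0.1, -0.5]
finger_gap: -0.0001
```

>>> {"op": "move_arm", "data": {
  "deltas": [1,0.02,0.06,0,0,0,0,1,0.02,0.06,0,0,0,0,1,0.02,0.06,0,0,0,0,1,0,0,0,0,0,0,1,0,0,0,0,0,0]
}}

```text
clock: 16.18
tcp_pos: [0.3235, 0.4652, 0.2305]
orientation: [0.001, -0.091, 0.996, 0.0]
wrist_force: [-0.2, -0.9, 0.1]
finger_gap: -0.0
```

```bash
python3 - <<'E'
from h import *
import pickle
st(); p=mould('top9.png'); save(p,'top9f.png')
w=pts(p); xy=(w[...,:2]-O)@A.T
h=(abs(xy[...,0])<.012)&(abs(w[...,2]-.058)<.006)&(xy[...,1]>-.23)&(xy[...,1]<-.05); print('handle end',np.sort(xy[...,1][h])[:4])
def red(p):
    w=pts(p); xy=(w[...,:2]-O)@A.T; hsv=cv2.cvtColor(p['img'],cv2.COLOR_RGB2HSV)
    m=((hsv[...,0]<6)|(hsv[...,0]>174))&(hsv[...,1]>170)&(abs(xy[...,0])<.08)&(abs(xy[...,1]-.185)<.04)&(w[...,2]>.119)
    print('lever top',m.sum(),np.median(xy[m],0))
p0=pickle.load(open('top0.pkl','rb')); red(p0); red(p)
for t in ['parcel','bowl','cup']:
    print(t,[np.round(r['centre'],1) for r in imaging.recognise(p,t)[:2]])
E
```

```text
t 16.175 press tcp [-0.14    0.4646  0.2305] xhead -169.5292150304032 z [ 0.001  0.001 -1.   ] F [-0.2 -0.9  0.1] gap -3.4779249467470004e-05
handle y 212 -0.11989624322339455
frame rear y 325 [-0.11531361 -0.09078879 -0.06689704]
handle end [-0.11989624 -0.11948345 -0.11926636 -0.1191456 ]
lever top 60 [-0.03792283  0.18506424]
lever top 59 [0.04415036 0.18459773]
parcel [array([415.2,  99.8])]
bowl [array([197.9, 181. ])]
cup [array([323.9, 181.2])]
```

View pics/top9f.png

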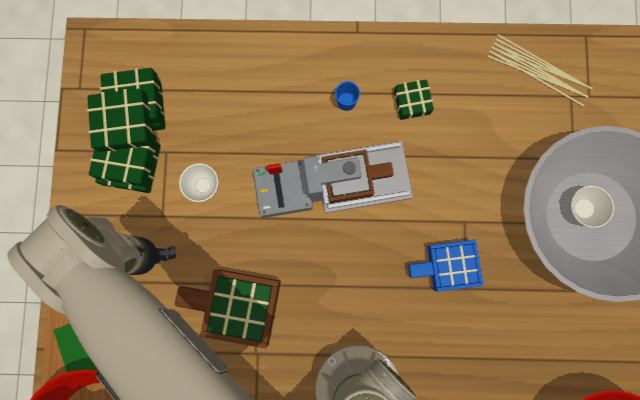

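The picture shows the lever at the green mark (274,169), the mould home at (347,178), and the cup (348,95), parcel (413,99) and bowl (199,183) where they were. The arm is clear, so I hand in.

```bash
python3 - <<'E'
from h import *
print(order.hand_in())
E
```

```text
the job is handed in; nothing more can be done
None
```

The mould is home against the fence and the red lever is at its second stop. I handed the job in at about 16 s of the 48 s allowed; no verdict is reported.

- **Mould:** I pushed the small dark wood mould by its tail handle until it stopped moving at 15 N. The handle end measured y ≈ -120 mm before and after the lever push, so the mould is within about 1 mm of home.
- **Lever:** I pushed it past the first notch until 25 N gave no further travel. Its top then measured x = +44 mm, so q ≈ 0.089 m against the 0.084 m needed, and it sits at the green mark.
- **Bystanders and arm:** In the last picture the parcel, bowl and cup stand where they began, and the arm is clear of everything.

Two readings disagreed:
- **Cup:** the network's final cup detection landed on the press at (324,181). The picture itself shows the cup unmoved at (348,95).
- **Frame rear edge:** this reading was spoiled in the final picture because the handle fell inside its search area, so I relied on the handle end.

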